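Edge the empty paddle board out over the side of the riser

ROBOT

A 6-joint arm with a two-finger parallel gripper is mounted at the origin on a cart in front of the work surface, level with it; the furniture and walls round the work are solid. World frame = base frame: x ahead of the robot, y to its left, z up, the work surface at z = 0. Lengths are in m, angles in degrees, forces in N, time in s.
With the tool pointing down it reaches from about 0.25 to 0.725 m from the base axis. Payload 9.7 kg.
Tool frame: the origin (TCP) lies at the very end of the fingers, on their centre line; the grasp point (between the pads) lies 19 mm behind it; z points along the fingers, y is the direction in which the jaws open and shut (so a half turn about z gives the same grasp; the last joint's range is limited). The gripper opens to 85 mm and grips with 20 to 120 N. Pads are 22 mm wide; open, the fingers measure 114 mm over their backs; the gripper's body (76 mm by 85 mm) begins 54 mm behind the grasp point. The pads swing forward as they close: fully open they stand 13 mm farther back than shut.
Start: joints at [68.583, 4.979, 10.078, 95.1, 0, 90], TCP at [0.201, 0.512, 0.231] pointing down, gripper open.
Joint ranges: [-179.16, 179.16], [-48.56, 103.87], [-65.8, 70.77], [-126.05, 130.52], [-82.76, 87.17], [-180, 180]. Speed limits (degrees/s): [127.2, 127.2, 147.25, 180, 180, 180].

INTERFACE

Orientations are given as [roll, pitch, yaw] about the fixed x, y, z axes, in that order (R = Rz(yaw) Ry(pitch) Rx(roll)).
In Python, from workcell import bot gives the robot as it stands.
- The arm moves only by the shell command python3 -m pendant 'ROWS' [FORCE]. ROWS is JSON, a list that holds one entry, the list of rows, each a list of 7 numbers: the shift along the tool's x, y, z in cm, then the turn, a rotation vector about the tool's x, y, z in rad, then the opening in per cent of the stroke, from 0 (shut) to 100 (fully open). In form: [[[dx, dy, dz, ax, ay, az, gripper], ...]]. A call has 1 to 5 rows; each row shifts and turns the pose as measured when the row begins, along the tool's axes as they then stand; what a row does not reach is not made up. A row lasts 1/12 s, in which the tool goes at most 41.7 mm and 7.16 degrees, less where a joint would pass 70% of its speed; a pose out of reach is approached as far as the arm can. A call with a gripper value outside its range is refused whole. The fingers move at their own pace and stop on an object; FORCE is the grip in N (left out, the last holds). Time passes only in rows, so rows that do not move let the fingers close. It gives the time, the measured TCP pose, the force and the opening at its end, in the units of the state.
- bot.get_obs(): the state, without advancing time (a new reading comes with each control period).
- bot.camera(name): name is "side" or "top" or "wrist"; returns the picture (420x560x3 uint8, red, green, blue); there is no depth.
- bot.get_calibration(name): a dict with "intrinsics" (3x3 intrinsics, pixels), "pose" (4x4, takes a point from camera to world coordinates); the wrist camera has in their place "T_tool_cam" (4x4, takes a point from camera to tool coordinates, whose origin is the TCP and whose axes are the flange's). Camera axes: x right, y down, z forward; pixel columns grow to the right and rows downward; lengths in m; the calibration is good to about 2 mm. The wrist camera is an equidistant fisheye: a pixel r from the principal point sees the ray r / f radians off the axis. A picture is of the moment at which its call begins: read the wrist's pose just before it. get_calibration takes no time and is no camera call.
- bot.job_done(): hands the job in, once; it reports no verdict.
Trained networks look in the newest picture that a camera, given by its name, has taken for a name from the list of things; names that differ only in an ending like _2 or _b are one class to them, and where a whole thing is asked for, a point or a joint stands for the part that bears it (a point fixed in the world has none). Each returns a list of dicts, best first, with "confidence" (0 to 1); they miss things now and then, are a little off and sometimes report something else, mostly with a low value. They report only what shows in the picture. A call takes as long as a camera call.
- bot.masks_of(camera, thing): "pixels" (420x560 bool, what is visible of it) and "extent" ([left, top, right, bottom] in pixels, round what is visible of it).
- bot.mark_of(camera, thing): "uv" ([column, row] in pixels: a listed point, or the origin of a listed thing).
The state is a dict: "time": time; "q": joint angles; "qd": joint speeds; "joint_efforts": joint torques, N m; "ee_pos": TCP position; "tcp_rot": TCP orientation; "wrist_force": force on the tool from outside, world axes, zero at the start; "torque": the same for the moment, N m; "opening": finger opening in m.
Only numpy, scipy, OpenCV 4.12 (cv2) and the standard library are available. Lean on these libraries where they do the work, as an engineer would, in place of code of your own. Each camera call takes 0.05 s, during which the arm holds its last target. There are 200 camera calls.

TASK

The pale wooden paddle board is empty and lies flat on the low dark buffet riser, too wide to take hold of from above. Slide it, without lifting it, straight out over the right-hand end of the riser until its whole handle, but not the broad part of the board, sticks out over the edge, so that the attendant can pinch it there and carry it off; leave it lying flat with the handle pointing straight out. Leave the black spoon tray where it is.

Things in the scene. Friction and masses are not known exactly. Their poses are not given: they have to be found in the camera images.
- paddle_board: Loose pale wooden paddle board, 170 mm wide (its x), 300 mm long over all (its y), 18 mm thick, about 0.6 kg, lying flat on the riser; it slides under a push of a few newtons. Origin at the centre of its underside. The last 75 mm at its -y end are the narrower handle, with a small hole; the handle points roughly towards the riser's right-hand edge (within 8 degrees of straight). The +y end is a straight, plain end, 170 mm wide, 150 mm from the origin.
- board_handle_end (a point): Tip of the board's handle, half-way up its thickness: 150 mm from the board's origin along its -y.
- riser_edge (a point): Middle of the upper right-hand edge of the riser, at the height of its top, 60 mm above the worktop. The riser is a fixed low stand: a dark wooden top 240 mm wide (this point's x) and 380 mm long (its y) on two cross legs; it stands turned by up to 8 degrees. The edge runs straight along this point's x axis; the riser's top lies on its +y side, from 0 to 380 mm, and open air on its -y side (the robot's right).
- spoon_tray: Loose flat black spoon tray without a handle, 95 mm wide (its x), 260 mm long (its y), 12 mm high, lying crosswise (its length roughly along world x) on the worktop to the left of the riser. Origin at the centre of its underside. Not to be moved.

How it is judged:
By the outcome, as a careful person would: the job done as asked, in the order asked, and still so for the second after the job is handed in, with the robot touching nothing.
It also fails if it takes over 32 s, if anything falls off the work surface, if the arm or the gripper's body presses on something with over 40 N, if the wrist force passes 120 N, or if a joint passes its speed limit or range.

## Working session

There is one attempt and no reset: what is moved stays moved. The work goes in short steps, Python scripts to look and compute and a shell command to move; the robot and the scene stay as the last step left them, time stands still between calls to the robot, and variables do not carry over. Pictures are saved under pics/ and viewed, about 8 in all and at most 12, crops included, and the job is handed in when it is done.

```bash
mkdir -p pics; ls; python3 - <<'E'
from workcell import bot
import cv2,numpy as np
print({k:np.round(v,3).tolist() for k,v in bot.get_obs().items()})
ims=[]
for c in("top","side"):
    im=bot.camera(c); ims.append(im); cv2.imwrite(f"pics/{c}1.png",im[...,::-1])
    k=bot.get_calibration(c);print(c,np.round(k["intrinsics"],1).tolist(),np.round(k["pose"],3).tolist())
    for t in("paddle_board","board_handle_end","riser_edge","spoon_tray"):
        print(c,t,[(np.round(d["uv"],1).tolist(),round(d["confidence"],2)) for d in bot.mark_of(c,t)], [(np.round(d["extent"]).tolist(),round(d["confidence"],2)) for d in bot.masks_of(c,t)] )
E
```

```text
pics
{'time': 0.0, 'q': [68.583, 5.013, 10.033, 95.099, 0.0, 89.999], 'qd': [0.06, -0.031, -0.003, 0.048, -0.017, 0.035], 'joint_efforts': [-0.0, -52.039, 46.481, 0.016, -0.0, -0.0], 'ee_pos': [0.201, 0.512, 0.231], 'tcp_rot': [-179.921, -0.0, 158.584], 'wrist_force': [-0.137, 0.244, -0.068], 'torque': [-0.009, -0.046, -0.016], 'opening': 0.085}
top [[415.2, 0.0, 277.8], [0.0, 415.2, 208.0], [0.0, 0.0, 1.0]] [[-0.013, -0.994, 0.104, 0.428], [-1.0, 0.013, 0.007, -0.024], [-0.008, -0.104, -0.995, 1.118], [0.0, 0.0, 0.0, 1.0]]
top paddle_board [([304.5, 165.2], 0.63)] [([248.0, 129.0, 364.0, 200.0], 0.8)]
top board_handle_end [([363.9, 164.1], 0.68)] [([246.0, 129.0, 368.0, 195.0], 0.7)]
top riser_edge [([379.3, 178.1], 0.9)] [([228.0, 119.0, 382.0, 224.0], 0.68)]
top spoon_tray [([181.7, 252.4], 0.71)] [([159.0, 204.0, 199.0, 302.0], 0.73), ([247.0, 130.0, 365.0, 199.0], 0.62)]
side [[414.5, 0.0, 279.1], [0.0, 414.5, 208.0], [0.0, 0.0, 1.0]] [[0.847, -0.319, 0.424, 0.094], [-0.531, -0.508, 0.678, -0.755], [-0.001, -0.8, -0.6, 0.746], [0.0, 0.0, 0.0, 1.0]]
side paddle_board [([324.7, 222.0], 0.58)] [([273.0, 184.0, 365.0, 254.0], 0.55), ([250.0, 179.0, 401.0, 289.0], 0.17)]
side board_handle_end [([359.8, 253.0], 0.8)] [([275.0, 181.0, 364.0, 257.0], 0.92)]
side riser_edge [([361.9, 268.4], 0.87)] [([248.0, 177.0, 401.0, 288.0], 0.62)]
side spoon_tray [([200.5, 202.4], 0.78)] [([154.0, 181.0, 243.0, 218.0], 0.67)]
```

View pics/top1.png

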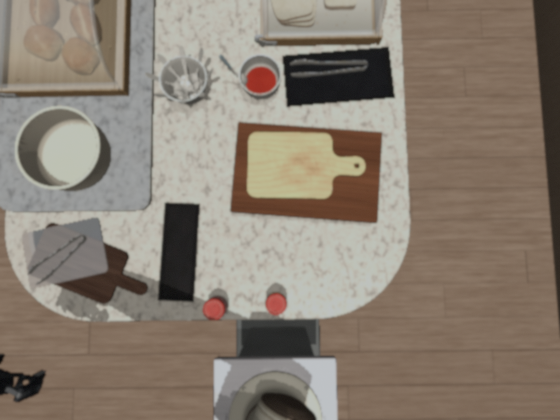

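View pics/side1.png

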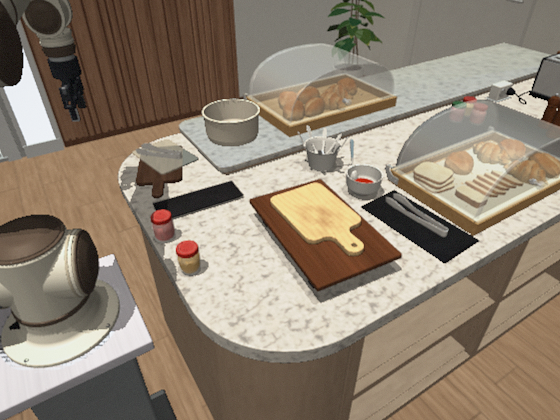

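```bash
cat > h.py <<'E'
from workcell import bot
import cv2,numpy as np
def proj(uv,z,cam):
    k=bot.get_calibration(cam);K=k["intrinsics"];P=k["pose"]
    uv=np.asarray(uv,float).reshape(-1,2)
    r=np.c_[uv,np.ones(len(uv))]@np.linalg.inv(K).T@P[:3,:3].T
    return P[:3,3]+r*((z-P[2,3])/r[:,2])[:,None]
def comp(m,seed):
    n,l=cv2.connectedComponents(m.astype(np.uint8)); return (l==l[seed[1],seed[0]]).astype(np.uint8)
def rect(m,z,cam):
    # scaled-up mask => contour at pixel edges
    big=cv2.resize(m.astype(np.float32),None,fx=4,fy=4,interpolation=cv2.INTER_LINEAR)>.5
    c=max(cv2.findContours(big.astype(np.uint8),cv2.RETR_EXTERNAL,cv2.CHAIN_APPROX_NONE)[0],key=cv2.contourArea)
    uv=(c.reshape(-1,2)+.5)/4-.5
    p=proj(uv,z,cam)[:,:2]
    return p,cv2.minAreaRect((p*1000).astype(np.float32))
def ln(p,ax):  # line fit: direction, point
    vx,vy,x,y=cv2.fitLine(p.astype(np.float32),cv2.DIST_HUBER,0,.01,.01).ravel(); return np.array([vx,vy]),np.array([x,y])
def measure(im,show=None,seedb=(290,165),seedr=(300,210)):
    hsv=cv2.cvtColor(im,cv2.COLOR_RGB2HSV); H,S,V=cv2.split(hsv)
    b=(S>70)&(V>130)&(H<40)
    mb=comp(b,seedb)
    br=comp(((V<130)&(S>70))|(mb>0),seedr)
    pb,rb=rect(mb,.078,"top"); pr,rr=rect(br,.060,"top")
    print("board rect",rb,"\nriser rect",rr)
    for n,p in(("board +y end",pb),("riser",pr)): print(n,"y max/min",p[:,1].max().round(4),p[:,1].min().round(4),"x",p[:,0].min().round(4),p[:,0].max().round(4))
    if show:
        o=im[...,::-1].copy()
        for m,c in((br,(0,255,0)),(mb,(0,0,255))): cv2.drawContours(o,cv2.findContours(m,cv2.RETR_EXTERNAL,cv2.CHAIN_APPROX_NONE)[0],-1,c,1)
        cv2.imwrite(show,cv2.resize(o[100:240,150:420],None,fx=2.9,fy=2.9,interpolation=cv2.INTER_NEAREST))
    return pb,rb,pr,rr
E
python3 - <<'E'
from h import *
im=cv2.imread("pics/top1.png")[...,::-1].copy()
pb,rb,pr,rr=measure(im,"pics/m1.png")
for n,p in(("b",pb),("r",pr)):
    lo,hi=p[:,1].min(),p[:,1].max(); xm,xM=p[:,0].min(),p[:,0].max();xc=(xm+xM)/2
    w=.05 if n=="b" else .08
    L=p[(p[:,1]>hi-.025)&(abs(p[:,0]-xc)<w)]; print(n,"left end",ln(L,0))
    if n=="r":
        R=p[(p[:,1]<lo+.025)&(abs(p[:,0]-xc)<w)]; print("right end",ln(R,0))
    yr=(hi-.19,hi-.04) if n=="b" else (lo+.06,hi-.06)
    for s in(-1,1):
        q=p[(p[:,1]>yr[0])&(p[:,1]<yr[1])&(s*(p[:,0]-xc)>0)]; print(n,"side",s,ln(q,1))
for t,z in(("board_handle_end",.069),("paddle_board",.060),("riser_edge",.06)):
  for c,uv in(("top",dict(board_handle_end=(363.9,164.1),paddle_board=(304.5,165.2),riser_edge=(379.3,178.1))[t]),("side",dict(board_handle_end=(359.8,253.0),paddle_board=(324.7,222),riser_edge=(361.9,268.4))[t])): print(t,c,proj(uv,z,c).round(4))
E
```

```text
board rect ((619.1581420898438, -123.13184356689453), (221.44078063964844, 141.8516845703125), 76.33515167236328) 
riser rect ((632.03857421875, -91.20455932617188), (375.7190246582031, 237.3384246826172), 84.93209838867188)
board +y end y max/min -0.0072 -0.2409 x 0.5592 0.6958
riser y max/min 0.1042 -0.2864 x 0.5007 0.7646
b left end (array([ 0.97565585, -0.21930726], dtype=float32), array([ 0.62178546, -0.02019478], dtype=float32))
b side -1 (array([ 0.52104926, -0.8535266 ], dtype=float32), array([ 0.5862468 , -0.12358765], dtype=float32))
b side 1 (array([0.2953001, 0.9554046], dtype=float32), array([ 0.6685993 , -0.11924447], dtype=float32))
r left end (array([ 0.9960184 , -0.08914796], dtype=float32), array([0.6491494 , 0.09413323], dtype=float32))
right end (array([ 0.9959003 , -0.09045812], dtype=float32), array([ 0.6469415, -0.2798514], dtype=float32))
r side -1 (array([0.09129343, 0.99582404], dtype=float32), array([ 0.5148878 , -0.09067895], dtype=float32))
r side 1 (array([0.08732609, 0.99617976], dtype=float32), array([ 0.7494876 , -0.09176645], dtype=float32))
board_handle_end top [[ 0.6476 -0.2389  0.069 ]]
board_handle_end side [[ 0.6402 -0.2425  0.069 ]]
paddle_board top [[ 0.6488 -0.0872  0.06  ]]
paddle_board side [[ 0.648  -0.0953  0.06  ]]
riser_edge top [[ 0.6122 -0.2791  0.06  ]]
riser_edge side [[ 0.6172 -0.2778  0.06  ]]
```

View pics/m1.png

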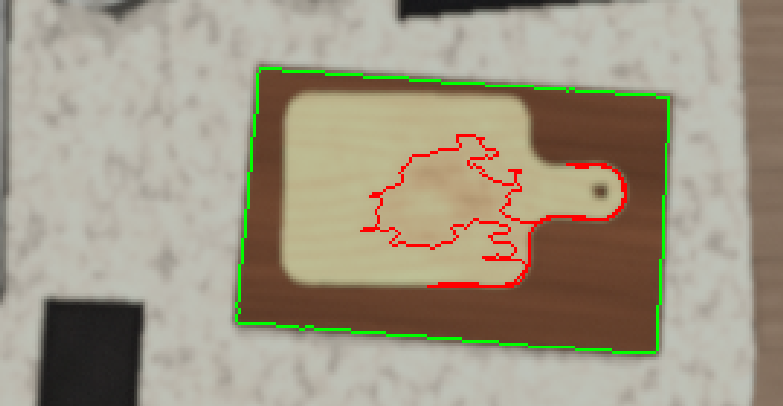

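```bash
cat >> h.py <<'E'
def fit(im,show=None,seed=(300,210),extra=None):
    H,S,V=cv2.split(cv2.cvtColor(im,cv2.COLOR_RGB2HSV))
    br0=comp((V<130)&(S>70),seed)
    hull=cv2.fillConvexPoly(np.zeros_like(br0),cv2.convexHull(cv2.findNonZero(br0)),1)
    b=(V>=130)&(cv2.dilate(hull,np.ones((3,3)))>0) if extra is None else extra(H,S,V)
    n,l,st,_=cv2.connectedComponentsWithStats(b.astype(np.uint8)); mb=(l==1+np.argmax(st[1:,4])).astype(np.uint8)
    pr,rr=rect(hull,.060,"top"); pb,rb=rect(mb,.078,"top")
    def fr(rc):
        c,s,a=rc; a=a if s[0]>s[1] else a+90   # long axis angle
        a=(a)%180; d=np.array([np.cos(np.radians(a)),np.sin(np.radians(a))]); return np.array(c),d,a-90,sorted(s)
    for n,rc in(("riser",rr),("board",rb)):
        c,d,a,s=fr(rc);L=380 if n=="riser" else 300
        print(n,"centre",c.round(1),"yaw",round(a,2),"size",np.round(s,1),"+y end",(c+d*L/2).round(1),"-y end",(c-d*L/2).round(1))
    R,dr,ar,_=fr(rr);B,db,ab,_=fr(rb)
    E=R-dr*190; T=B-db*150
    print("tip overhang mm",round(-(T-E)@dr,1),"yaw board-riser",round(ab-ar,2))
    if show:
        o=im[...,::-1].copy()
        for m,c in((hull,(0,255,0)),(mb,(0,0,255))): cv2.drawContours(o,cv2.findContours(m,cv2.RETR_EXTERNAL,cv2.CHAIN_APPROX_NONE)[0],-1,c,1)
        cv2.imwrite(show,cv2.resize(o[100:240,150:420],None,fx=2.9,fy=2.9,interpolation=cv2.INTER_NEAREST))
    return pb,rb,pr,rr
E
python3 - <<'E'
from h import *
im=cv2.imread("pics/top1.png")[...,::-1].copy()
pb,rb,pr,rr=fit(im,"pics/m2.png")
p=pb;hi=p[:,1].max();xc=rb[0][0]/1000
L=p[(p[:,1]>hi-.03)&(abs(p[:,0]-xc)<.05)]; print("left end",ln(L,0))
for s in(-1,1):
    q=p[(p[:,1]>hi-.19)&(p[:,1]<hi-.04)&(s*(p[:,0]-xc)>0)]; print("side",s,ln(q,1))
E
```

```text
riser centre [632.1 -91.3] yaw -5.07 size [239.8 378.1] +y end [648.9  98. ] -y end [ 615.3 -280.5]
board centre [646.8 -89. ] yaw -1.8 size [175.7 303.5] +y end [651.5  60.9] -y end [ 642.1 -239. ]
tip overhang mm -43.8 yaw board-riser 3.27
left end (array([ 0.9995042 , -0.03148535], dtype=float32), array([0.6491538 , 0.06116766], dtype=float32))
side -1 (array([0.03816817, 0.99927133], dtype=float32), array([ 0.5618426 , -0.05096816], dtype=float32))
side 1 (array([0.01509855, 0.99988604], dtype=float32), array([ 0.7326787, -0.0800607], dtype=float32))
```

```bash
python3 -m pendant '[[[0,0,0,0,0,0.12,100],[0,0,0,0,0,0.12,100]]]' 60
```

```text
time: 1.07
ee_pos: [0.2008, 0.512, 0.2313]
tcp_rot: [180.0, -0.0, 144.6]
wrist_force: [0.0, 0.2, -0.4]
opening: 0.0855
```

```bash
python3 -m pendant '[[[0,0,0,0,0,0.12,100],[0,0,0,0,0,0.12,100],[0,0,0,0,0,0.12,100],[0,0,0,0,0,0.12,100],[0,0,0,0,0,0.12,100]]]' && python3 -m pendant '[[[0,0,0,0,0,0.12,100],[0,0,0,0,0,0.12,100],[0,0,0,0,0,0.12,100],[0,0,0,0,0,0.08,100],[0,0,0,0,0,0,100]]]'
```

```text
time: 1.48
ee_pos: [0.2008, 0.512, 0.2313]
tcp_rot: [180.0, -0.0, 108.8]
wrist_force: [0.7, -0.4, 0.2]
opening: 0.0852
time: 1.9
ee_pos: [0.2008, 0.512, 0.2314]
tcp_rot: [180.0, -0.0, 82.1]
wrist_force: [-0.2, -0.1, 0.1]
opening: 0.0858
```

View pics/m2.png

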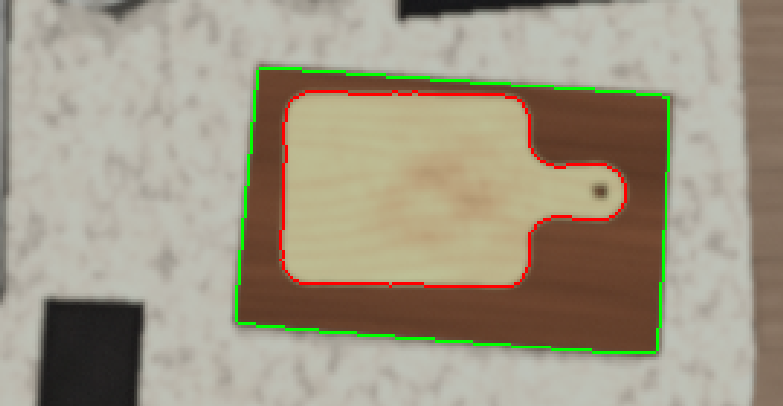

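```bash
python3 -m pendant '[[[0,0,0,0,0,-0.05,100],[-2.5,3.2,0,0,0,0,100],[-2.5,3.2,0,0,0,0,100],[-2.5,3.2,0,0,0,0,100],[-2.5,3.2,0,0,0,0,100]]]' && python3 -m pendant '[[[-2.5,3.2,0,0,0,0,100],[-2.5,3.2,0,0,0,0,100],[-2.5,3.2,0,0,0,0,100],[-2.5,3.2,0,0,0,0,100],[-2.5,3.2,0,0,0,0,100]]]'
```

```text
time: 2.32
ee_pos: [0.319, 0.4037, 0.2299]
tcp_rot: [-179.9, -0.0, 86.7]
wrist_force: [0.8, 0.8, 0.1]
opening: 0.0854
time: 2.73
ee_pos: [0.4757, 0.2651, 0.2307]
tcp_rot: [180.0, -0.1, 87.8]
wrist_force: [-0.2, 1.0, 1.0]
opening: 0.0852
```

```bash
python3 -m pendant '[[[0,0,0,0,0,0.05,100],[-2.5,3.2,0,0,0,0,100],[-2.5,3.2,0,0,0,0,100],[-2.5,3.2,0,0,0,0,100],[-2.5,3.2,0,0,0,0,100]]]' && python3 -m pendant '[[[-2.5,3.2,0,0,0,0,100],[0,0,0,0,0,0,100]]]'
```

```text
time: 3.15
ee_pos: [0.5967, 0.1513, 0.2312]
tcp_rot: [179.9, -0.2, 85.7]
wrist_force: [0.2, 1.8, 0.3]
opening: 0.0854
time: 3.32
ee_pos: [0.631, 0.118, 0.2289]
tcp_rot: [179.9, -0.1, 85.8]
wrist_force: [1.0, 0.6, -0.7]
opening: 0.0854
```

```bash
python3 -m pendant '[[[-2.6,2.5,0,0,0,0.015,100],[-0.4,0.4,1,0,0,0,100],[0,0,3.5,0,0,0,100],[0,0,3.5,0,0,0,100],[0,0,0,0,0,0,100]]]' && python3 - <<'E'
from h import *
o=bot.get_obs();print({k:np.round(o[k],4).tolist() for k in("time","ee_pos","tcp_rot","wrist_force")})
im=bot.camera("side");cv2.imwrite("pics/side2.png",cv2.resize(im[120:300,190:430],None,fx=3,fy=3,interpolation=cv2.INTER_CUBIC)[...,::-1])
k=bot.get_calibration("side");P=np.linalg.inv(k["pose"])
# predicted pixels of tool points (tool x,y ; back offset)
from scipy.spatial.transform import Rotation as R
Rt=R.from_euler("xyz",o["tcp_rot"],degrees=True).as_matrix()
for y in(-.05,0,.05):
  for b in(0,.013):
    p=P[:3,:3]@(np.array(o["ee_pos"])+Rt@[0,y,-b])+P[:3,3];q=k["intrinsics"]@p;print(y,b,(q[:2]/q[2]).round(1),"crop",((q[:2]/q[2]-[190,120])*3).round())
E
```

```text
time: 3.73
ee_pos: [0.6611, 0.0811, 0.1442]
tcp_rot: [179.9, -0.1, 85.4]
wrist_force: [-0.6, -0.1, -0.7]
opening: 0.0854
{'time': 3.7333, 'ee_pos': [0.6611, 0.0811, 0.1442], 'tcp_rot': [179.9443, -0.0842, 85.4362], 'wrist_force': [-0.6213, -0.0739, -0.689]}
-0.05 0 [276.7 168.3] crop [260. 145.]
-0.05 0.013 [276.7 164.3] crop [260. 133.]
0 0 [292.5 164. ] crop [307. 132.]
0 0.013 [292.6 160. ] crop [308. 120.]
0.05 0 [307.8 159.8] crop [353. 119.]
0.05 0.013 [308.  155.8] crop [354. 107.]
```

View pics/side2.png

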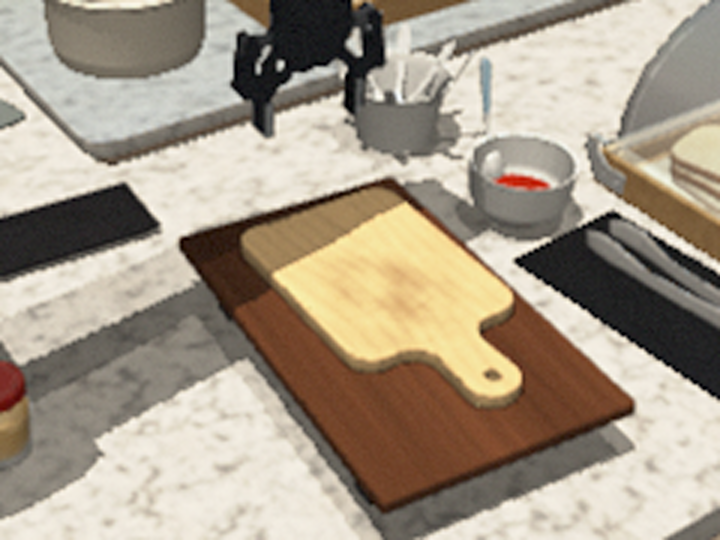

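```bash
python3 -m pendant '[[[0.4,0,3,0,0,0.008,100],[0.1,0,3,0,0,0,100],[0,0,1,0,0,0,100],[0,0,0,0,0,0,100]]]' && python3 -m pendant '[[[0,0,0.4,0,0,0,100],[0,0,0,0,0,0,100]]]'
```

```text
time: 4.12
ee_pos: [0.6655, 0.0881, 0.0866]
tcp_rot: [179.2, -0.3, 85.3]
wrist_force: [-0.6, 0.8, -0.7]
opening: 0.0859
time: 4.28
ee_pos: [0.6668, 0.0887, 0.0869]
tcp_rot: [178.9, -0.3, 85.4]
wrist_force: [-0.9, 0.6, 0.5]
opening: 0.0857
```

```bash
python3 - <<'E'
from h import *
o=bot.get_obs();print({k:np.round(o[k],3).tolist() for k in("q","ee_pos","tcp_rot","wrist_force","joint_efforts")})
E
```

```text
{'q': [7.548, 20.302, 12.142, 80.745, 0.072, 102.112], 'ee_pos': [0.667, 0.089, 0.087], 'tcp_rot': [178.944, -0.3, 85.439], 'wrist_force': [-0.931, 0.625, 0.48], 'joint_efforts': [0.04, -70.32, 47.666, -0.498, 0.007, -0.001]}
```

```bash
python3 -m pendant '[[[0,-0.2,1.0,0.02,-0.005,0.008,100],[0,0,0,0,0,0,100]]]'
```

```text
time: 4.45
ee_pos: [0.6663, 0.0892, 0.0805]
tcp_rot: [179.9, -0.1, 85.0]
wrist_force: [-0.1, -0.3, 0.0]
opening: 0.0854
```

```bash
python3 -m pendant '[[[0,-0.4,0.9,0,0,0,100],[0,0,0.5,0,0,0,100],[0,0,0,0,0,0,100]]]'; python3 -m pendant '[[[0,0,0.5,0,0,0,100],[0,0,0,0,0,0,100]]]'
```

```text
time: 4.7
ee_pos: [0.664, 0.0898, 0.0685]
tcp_rot: [179.7, -0.1, 85.0]
wrist_force: [0.1, -0.5, -0.0]
opening: 0.0856
time: 4.87
ee_pos: [0.6644, 0.0897, 0.0639]
tcp_rot: [179.7, -0.1, 85.0]
wrist_force: [0.1, -0.3, 0.1]
opening: 0.0851
```

```bash
python3 -m pendant '[[[0,-0.2,0.4,0.005,0,0,100],[0,0,0,0,0,0,100]]]'; python3 -m pendant '[[[0,-0.2,0.4,0,0,0,100],[0,0,0,0,0,0,100]]]';python3 - <<'E'
from h import *
im=bot.camera("side");cv2.imwrite("pics/side3.png",cv2.resize(im[150:300,240:440],None,fx=4,fy=4,interpolation=cv2.INTER_CUBIC)[...,::-1])
E
```

```text
time: 5.03
ee_pos: [0.6626, 0.0899, 0.0599]
tcp_rot: [180.0, -0.1, 85.0]
wrist_force: [0.2, -0.2, 0.0]
opening: 0.0855
time: 5.2
ee_pos: [0.6606, 0.09, 0.0557]
tcp_rot: [180.0, -0.1, 85.0]
wrist_force: [-0.6, -0.1, -1.1]
opening: 0.0856
```

View pics/side3.png

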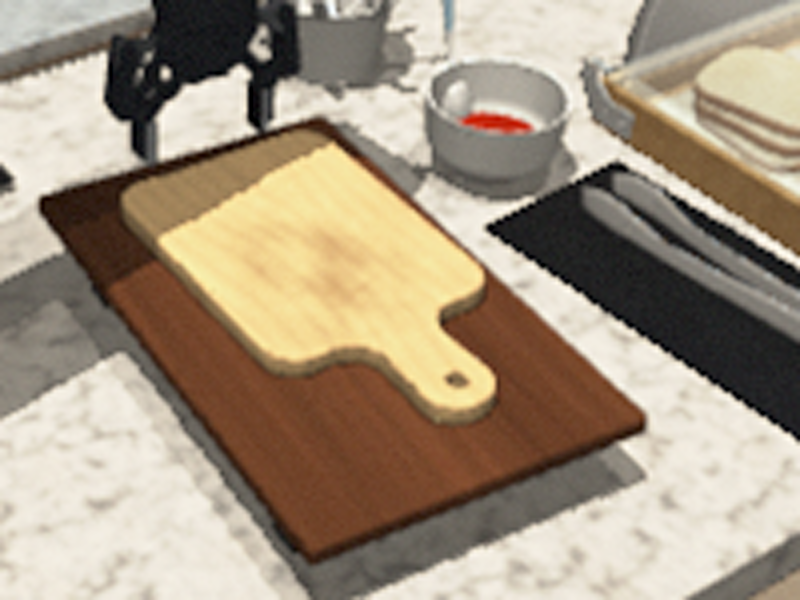

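```bash
python3 -m pendant '[[[-1,0,0,0,0,0,100],[-0.8,0,0,0,0,0,100],[-0.6,0,0,0,0,0,100],[-0.6,0,0,0,0,0,100],[-0.6,0,0,0,0,0,100]]]'; python3 -m pendant '[[[-0.8,0,0,0,0,0,100],[-0.8,0,0,0,0,0,100],[-0.8,0,0,0,0,0,100]]]'
```

```text
time: 5.67
ee_pos: [0.6578, 0.0528, 0.0564]
tcp_rot: [179.9, -0.3, 85.1]
wrist_force: [1.1, 2.9, -1.1]
opening: 0.0854
time: 5.92
ee_pos: [0.6555, 0.0269, 0.0563]
tcp_rot: [179.9, -0.3, 85.1]
wrist_force: [0.0, 3.2, 0.6]
opening: 0.0856
```

```bash
python3 -m pendant '[[[-0.9,0,0,0,0,0,100],[-0.9,0,0,0,0,0,100],[-0.9,0,0,0,0,0,100],[-0.9,0,0,0,0,0,100],[-0.7,0,0,0,0,0,100]]]'; python3 - <<'E'
from h import *
o=bot.get_obs();print({k:np.round(o[k],4).tolist() for k in("time","ee_pos","tcp_rot","wrist_force")})
im=bot.camera("top");cv2.imwrite("pics/top3.png",im[...,::-1])
cv2.imwrite("pics/top3c.png",cv2.resize(im[100:240,200:420],None,fx=3.6,fy=3.6,interpolation=cv2.INTER_CUBIC)[...,::-1])
E
```

```text
time: 6.33
ee_pos: [0.6511, -0.021, 0.0563]
tcp_rot: [179.9, -0.4, 85.1]
wrist_force: [0.8, 4.5, -0.2]
opening: 0.0856
{'time': 6.3333, 'ee_pos': [0.6511, -0.021, 0.0563], 'tcp_rot': [179.8969, -0.3631, 85.0622], 'wrist_force': [0.8235, 4.5216, -0.2443]}
```

View pics/top3c.png

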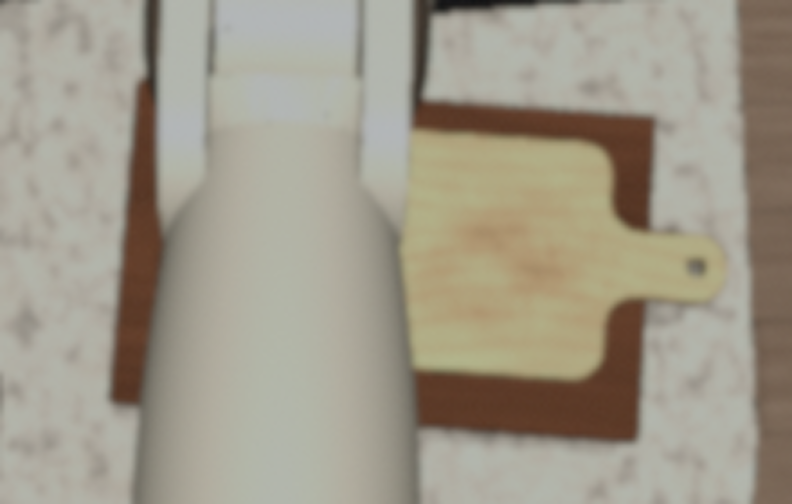

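```bash
cat >> h.py <<'E'
def over(im,z=.078):
    """tip / shoulder / side angle of the board in riser-edge frame (fixed from first picture)"""
    E=np.array([.6153,-.2805]);a=np.radians(-5.07);u=np.array([-np.sin(a),np.cos(a)]);v=np.array([np.cos(a),np.sin(a)])
    # rectify top-face plane onto riser frame, 0.5 mm/px: columns = -s (s from 260 to -110 mm), rows = lateral (+130 at top..-130)
    k=bot.get_calibration("top");P=np.linalg.inv(k["pose"])
    def rectify(z):
        S,L=np.meshgrid(np.arange(260,-110,-.5)/1000,np.arange(130,-130,-.5)/1000)
        w=np.stack([E[0]+S*u[0]+L*v[0],E[1]+S*u[1]+L*v[1],np.full_like(S,z)],-1)
        c=w@P[:3,:3].T+P[:3,3];q=c@k["intrinsics"].T;m=(q[...,:2]/q[...,2:]).astype(np.float32)
        return cv2.remap(im,m[...,0],m[...,1],cv2.INTER_CUBIC)
    return rectify(.078),rectify(.060)
E
python3 - <<'E'
from h import *
im=cv2.imread("pics/top3.png")[...,::-1].copy()
A,B=over(im)
cv2.imwrite("pics/A.png",A[...,::-1]);
H,S,V=cv2.split(cv2.cvtColor(A,cv2.COLOR_RGB2HSV)); b=A[...,2].astype(int); rb=A[...,0].astype(int)-b
for L in(10,14,18): print("tip L",L,[(int(260-c*.5),int(rb[int((130-L)*2),c])) for c in range(610,690,4)])
for L in(70,75,80,-40,-35,-45): print("sh L",L,[(260-c*.5,int(V[int((130-L)*2),c])) for c in range(440,500,4)])
H2,S2,V2=cv2.split(cv2.cvtColor(B,cv2.COLOR_RGB2HSV))
for L in(90,60,-60,-90): print("edge L",L,[(260-c*.5,int(V2[int((130-L)*2),c])) for c in range(504,538,3)])
E
```

```text
tip L 10 [(-45, 49), (-47, 45), (-49, 36), (-51, 26), (-53, 18), (-55, 15), (-57, 13), (-59, 12), (-61, 11), (-63, 12), (-65, 16), (-67, 23), (-69, 30), (-71, 34), (-73, 35), (-75, 34), (-77, 35), (-79, 34), (-81, 35), (-83, 35)]
tip L 14 [(-45, 47), (-47, 41), (-49, 31), (-51, 22), (-53, 16), (-55, 12), (-57, 9), (-59, 9), (-61, 10), (-63, 12), (-65, 18), (-67, 26), (-69, 32), (-71, 34), (-73, 34), (-75, 34), (-77, 34), (-79, 35), (-81, 34), (-83, 34)]
tip L 18 [(-45, 42), (-47, 36), (-49, 25), (-51, 17), (-53, 13), (-55, 11), (-57, 9), (-59, 10), (-61, 11), (-63, 12), (-65, 17), (-67, 26), (-69, 32), (-71, 34), (-73, 34), (-75, 34), (-77, 35), (-79, 35), (-81, 35), (-83, 35)]
sh L 70 [(40.0, 176), (38.0, 172), (36.0, 161), (34.0, 141), (32.0, 117), (30.0, 97), (28.0, 91), (26.0, 88), (24.0, 88), (22.0, 88), (20.0, 88), (18.0, 87), (16.0, 87), (14.0, 88), (12.0, 88)]
sh L 75 [(40.0, 174), (38.0, 166), (36.0, 151), (34.0, 128), (32.0, 106), (30.0, 94), (28.0, 91), (26.0, 89), (24.0, 89), (22.0, 90), (20.0, 89), (18.0, 88), (16.0, 89), (14.0, 89), (12.0, 87)]
sh L 80 [(40.0, 165), (38
[... 690 characters left out ...]
, 96), (20.0, 96), (18.0, 96), (16.0, 96), (14.0, 96), (12.0, 97)]
edge L 90 [(8.0, 94), (6.5, 95), (5.0, 96), (3.5, 104), (2.0, 116), (0.5, 136), (-1.0, 154), (-2.5, 167), (-4.0, 174), (-5.5, 177), (-7.0, 177), (-8.5, 176)]
edge L 60 [(8.0, 88), (6.5, 88), (5.0, 93), (3.5, 104), (2.0, 125), (0.5, 146), (-1.0, 163), (-2.5, 171), (-4.0, 177), (-5.5, 179), (-7.0, 180), (-8.5, 180)]
edge L -60 [(8.0, 91), (6.5, 93), (5.0, 95), (3.5, 107), (2.0, 122), (0.5, 143), (-1.0, 159), (-2.5, 171), (-4.0, 177), (-5.5, 178), (-7.0, 177), (-8.5, 174)]
edge L -90 [(8.0, 91), (6.5, 92), (5.0, 98), (3.5, 110), (2.0, 131), (0.5, 149), (-1.0, 166), (-2.5, 173), (-4.0, 176), (-5.5, 176), (-7.0, 176), (-8.5, 175)]
```

View pics/A.png

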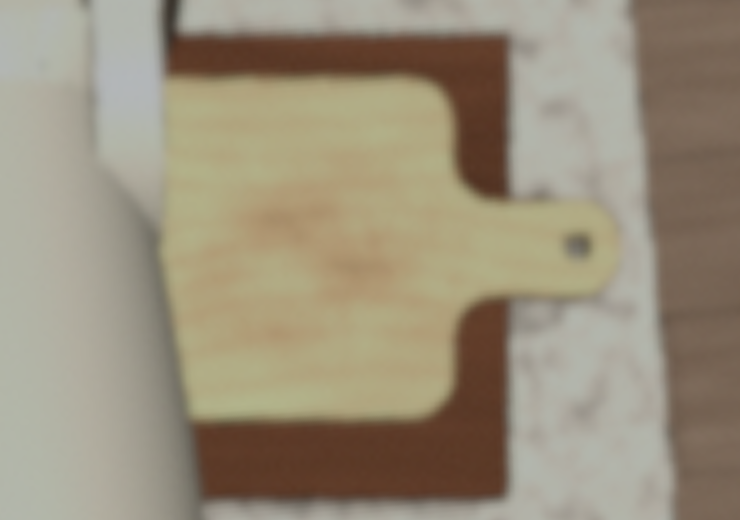

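```bash
python3 -m pendant '[[[-0.5,0,0,0,0,0,100],[-0.6,0,0,0,0,0,100],[-0.5,0,0,0,0,0,100],[-0.3,0,0,0,0,0,100],[0,0,0,0,0,0,100]]]'
```

```text
time: 6.8
ee_pos: [0.6491, -0.0434, 0.0564]
tcp_rot: [179.9, -0.3, 85.0]
wrist_force: [0.5, 2.6, -0.3]
opening: 0.0854
```

```bash
python3 -m pendant '[[[-0.3,0,0,0,0,0,100],[0,0,0,0,0,0,100]]]'; cat > chk.py <<'E'
import sys
from h import *
im=bot.camera("top");n=sys.argv[1];cv2.imwrite(f"pics/{n}.png",im[...,::-1])
A,B=over(im);cv2.imwrite(f"pics/{n}A.png",A[...,::-1])
r=A[...,0].astype(float)-A[...,2]; V=A.max(2).astype(float); V2=B.max(2).astype(float)
def cross(p,lo,hi,c0,c1):
    q=p[c0:c1];m=(lo+hi)/2;i=np.where(np.diff(np.sign(q-m)))[0]
    return [round(260-.5*(c0+j+(m-q[j])/(q[j+1]-q[j])),1) for j in i]
for L in(10,14,18): print("tip",L,cross(r[int((130-L)*2)],48,9,640,715))
for L in(65,70,-35,-40): print("shoulder",L,cross(V[int((130-L)*2)],178,92,400,560))
for L in(90,-80,-90): print("edge",L,cross(V2[int((130-L)*2)],177,92,490,540))
# side edges of the broad part -> yaw
for c in range(330,451,40):
    q=V[:,c];e=[i for i in np.where(np.diff(np.sign(q-135)))[0]]; print("s",260-c*.5,"side lateral",[130-.5*i for i in e])
E
python3 chk.py t4
```

```text
time: 6.97
ee_pos: [0.6489, -0.0466, 0.0564]
tcp_rot: [179.9, -0.3, 85.0]
wrist_force: [-0.8, -0.2, -0.3]
opening: 0.0854
tip 10 []
tip 14 []
tip 18 []
shoulder 65 []
shoulder 70 []
shoulder -35 []
shoulder -40 []
edge 90 [np.float64(10.8), np.float64(0.8)]
edge -80 [np.float64(0.9)]
edge -90 [np.float64(1.7)]
s 95.0 side lateral [np.float64(114.5), np.float64(91.0), np.float64(-79.5), np.float64(-122.5)]
s 75.0 side lateral [np.float64(114.0), np.float64(91.0), np.float64(-79.0), np.float64(-122.5)]
s 55.0 side lateral [np.float64(114.0), np.float64(91.5), np.float64(-79.0), np.float64(-122.5)]
s 35.0 side lateral [np.float64(114.0), np.float64(91.5), np.float64(91.0), np.float64(-78.5), np.float64(-122.0)]
```

```bash
python3 -m pendant '[[[1,0,0,0,0,0,100],[2,0,0,0,0,0,100],[2,0,-1,0,0,0,100],[1,0,-3.5,0,0,0,100],[0,0,-3.5,0,0,0,100]]]'; python3 -m pendant '[[[3,-1,-2,0,0,0,100],[3.5,-2,0,0,0,0,100],[3.5,-2,0,0,0,0,100],[3.5,-2,0,0,0,0,100],[3.5,-2,0,0,0,0,100]]]'; python3 -m pendant '[[[3.5,-2,0,0,0,0,100],[3.5,-2,0,0,0,0,100],[3.5,-2,0,0,0,0,100],[0,0,0,0,0,0,100]]]'; python3 chk.py t5;  python3 - <<'E'
import cv2
from h import *
fit_im=cv2.imread("pics/t5.png"); cv2.imwrite("pics/t5c.png",cv2.resize(fit_im[90:250,150:430],None,fx=2.8,fy=2.8,interpolation=cv2.INTER_CUBIC))
A=cv2.imread("pics/t5A.png").astype(int)
for L in(8,14,20): print(L,[(int(260-c*.5),int(A[int((130-L)*2),c,2]-A[int((130-L)*2),c,0])) for c in range(640,720,5)])
for L in(65,-40): print("sh",L,[(260-c*.5,int(A[int((130-L)*2),c].max())) for c in range(480,530,4)])
E
```

```text
time: 7.43
ee_pos: [0.6503, 0.0153, 0.1297]
tcp_rot: [-179.3, -0.0, 84.8]
wrist_force: [0.8, 0.6, 0.4]
opening: 0.0856
time: 7.85
ee_pos: [0.5794, 0.1957, 0.1599]
tcp_rot: [179.9, 0.1, 84.3]
wrist_force: [0.1, 0.8, -0.0]
opening: 0.0853
time: 8.18
ee_pos: [0.5244, 0.3157, 0.1608]
tcp_rot: [179.7, 0.0, 84.6]
wrist_force: [0.3, -0.4, 0.0]
opening: 0.0856
tip 10 []
tip 14 []
tip 18 []
shoulder 65 []
shoulder 70 []
shoulder -35 []
shoulder -40 []
edge 90 [np.float64(9.0), np.float64(1.8)]
edge -80 [np.float64(2.1)]
edge -90 [np.float64(2.8)]
s 95.0 side lateral [np.float64(112.5), np.float64(92.5), np.float64(-80.5), np.float64(-120.5), np.float64(-121.0)]
s 75.0 side lateral [np.float64(112.5), np.float64(92.0), np.float64(-80.5), np.float64(-121.0)]
s 55.0 side lateral [np.float64(112.5), np.float64(93.0), np.float64(92.5), np.float64(-80.5), np.float64(-121.0)]
s 35.0 side lateral [np.float64(112.5), np.float64(92.5), np.float64(-80.0), np.float64(-120.5)]
8 [(-60, 37), (-62, 46), (-65, 49), (-67, 48), (-70, 50), (-72, 50), (-75, 49), (-77, 44), (-80, 39), (-82, 37), (-85, 38), (-87, 37), (-90, 37), (-92, 37), (-95, 37), (-97, 38)]
14 [(-60, 46), (-62, 48), (-65, 49), (-67, 50), (-70, 50), (-72, 50), (-75, 48), (-77, 42), (-80, 39), (-82, 37), (-85, 37), (-87, 37), (-90, 37), (-92, 38), (-95, 37), (-97, 37)]
20 [(-60, 46), (-62, 46), (-65, 47), (-67, 46), (-70, 45), (-72, 43), (-75, 41), (-77, 39), (-80, 38), (-82, 38), (-85, 37), (-87, 38), (-90, 38), (-92, 38), (-95, 38), (-97, 38)]
sh 65 [(20.0, 195), (18.0, 195), (16.0, 195), (14.0, 195), (12.0, 194), (10.0, 187), (8.0, 170), (6.0, 160), (4.0, 167), (2.0, 183), (0.0, 193), (-2.0, 199), (-4.0, 199)]
sh -40 [(20.0, 194), (18.0, 195), (16.0, 195), (14.0, 194), (12.0, 192), (10.0, 184), (8.0, 170), (6.0, 164), (4.0, 174), (2.0, 185), (0.0, 190), (-2.0, 191), (-4.0, 191)]
```

View pics/t5c.png

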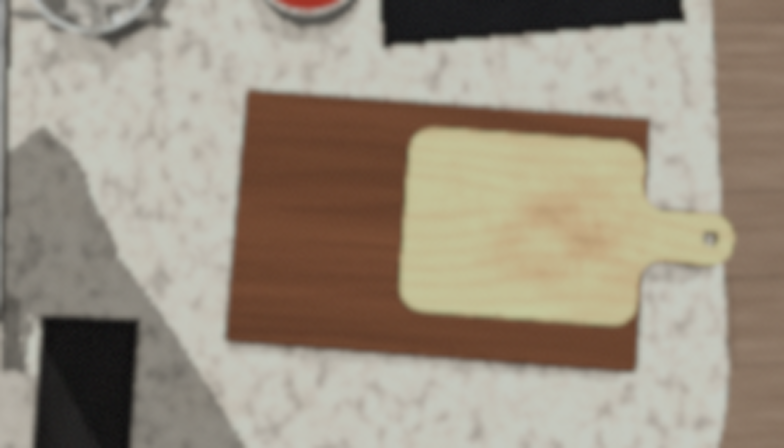

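```bash
python3 - <<'E'
from h import *
A=cv2.imread("pics/t5A.png");V=A.max(2).astype(float)
for L in(70,40,0,-30,-60):
    q=V[int((130-L)*2),0:150];m=(q[:20].mean()+q[-20:].mean())/2;j=np.where(np.diff(np.sign(q-m)))[0]
    print("L",L,"board +y end s",[260-.5*i for i in j])
for c in("top","side"):
    bot.camera(c)
    for t,z in(("board_handle_end",.069),("riser_edge",.06),("spoon_tray",0)):
        print(c,t,[(proj(d["uv"],z,c).round(4).tolist(),round(d["confidence"],2)) for d in bot.mark_of(c,t)])
print("tray before",proj((181.7,252.4),0,"top").round(4),proj((200.5,202.4),0,"side").round(4), bot.get_obs()["time"])
E
```

```text
L 70 board +y end s [np.float64(223.5)]
L 40 board +y end s [np.float64(224.5)]
L 0 board +y end s [np.float64(224.0)]
L -30 board +y end s [np.float64(224.0)]
L -60 board +y end s [np.float64(222.5)]
top board_handle_end [([[0.617, -0.3593, 0.069]], 0.97)]
top riser_edge []
top spoon_tray [([[0.4261, 0.2499, 0.0]], 0.7)]
side board_handle_end [([[0.6112, -0.3589, 0.069]], 0.92)]
side riser_edge [([[0.6191, -0.2816, 0.06]], 0.94)]
side spoon_tray [([[0.4315, 0.2362, 0.0]], 0.73)]
tray before [[0.4284 0.2429 0.    ]] [[0.4329 0.2409 0.    ]] 8.6333
```

```bash
python3 -c "
from workcell import bot
print(bot.job_done())"
```

```text
the job is handed in; nothing more can be done
None
```

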